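# Pile the leaf printing blocks square against the register pins and weigh them down

## Task

Put the washed lino blocks under the weight so that they dry flat: lay the red block, then the yellow one, lino up, on the black block that already lies on the pressing board, each in line with the black one and close up against the three steel pins, so the pile is square. Then lower the flat steel weight gently onto the pile, centred and lengthwise with it, and leave the ink bottle where it stands.

Things in the scene. Friction and masses are not known exactly. Their poses are not given: they have to be found in the camera images.
- press_board: plywood pressing board 150 (x) by 120 (y) by 12 mm, fixed on the table, origin at the centre of its underside. Three upright steel register pins, 8 mm thick and standing 32 mm above the board: two along the pile's long left side (+y), their centres at x -38 and +30, y +30 mm, and one at its far end (+x), at x +45, y -12 mm. The gap between the two side pins leaves 60 mm for a finger.
- press_home (a point): on the top face of the pressing board (12 mm above the table): where the centre of a block's underside comes when the block touches all three pins; at x -4, y -4 mm of the board, with the same axes as the board. A block's x (length) lies along this x, its y along this y
- drying_rack: wooden sloping rack, fixed, 250 mm wide (y), about 140 mm deep and 105 mm high, origin on the table under its middle. Two places side by side at y -65 and +65 mm; each is two 10 mm slats 32 mm apart that rise toward +x at 33 degrees and carry a block, whose lower end rests against a lip that stands 7 mm above the slats. Beside and beneath the blocks' long sides it is open
- block_black: lino printing block, a flat plywood plate 90 mm long (its x) by 60 mm wide (its y) by 12 mm thick, 60 g, topped with black lino cut with a leaf. Origin: centre of its underside; z points out of the lino face. At the start it lies lino up on the pressing board, against the pins: it is the foot of the pile.
- block_red: lino printing block, a flat plywood plate 90 mm long (its x) by 60 mm wide (its y) by 12 mm thick, 60 g, topped with red lino cut with a leaf. Origin: centre of its underside; z points out of the lino face. At the start it lies, lino up, in one of the two places of the sloping rack (which one varies), so its z leans 33 degrees from vertical and its x points up the slope.
- block_yellow: lino printing block, a flat plywood plate 90 mm long (its x) by 60 mm wide (its y) by 12 mm thick, 60 g, topped with yellow lino cut with a leaf. Origin: centre of its underside; z points out of the lino face. At the start it lies, lino up, in one of the two places of the sloping rack (which one varies), so its z leans 33 degrees from vertical and its x points up the slope.
- weight: flat steel weight, about 0.6 kg: a dark block 82 mm (its x) by 56 mm (its y) by 20 mm with a felt foot, and on it a brass rib handle 52 mm long (along x), 14 mm wide (along y), reaching from 20 to 46 mm height. Origin: centre of its underside. It stands on the table behind the pressing board
- ink_bottle: square dark blue ink bottle with a black cap, 44 x 44 x 56 mm, loose on the table in front of the rack; origin at the centre of its underside. A bystander

How it is judged:
By the outcome, as a careful person would: the job done as asked, in the order asked, and still so for the second after the job is handed in, with the robot touching nothing.
It also fails if it takes over 67 s, if anything falls off the work surface, if the arm or the gripper's body presses on something with over 40 N, if the wrist force passes 120 N, or if a joint passes its speed limit or range.

## Robot

A 7-joint arm with a two-finger parallel gripper is mounted at the origin on a cart in front of the work surface, level with it; the furniture and walls round the work are solid. World frame = base frame: x ahead of the robot, y to its left, z up, the work surface at z = 0. Lengths are in m, angles in rad, forces in N, time in s.
With the tool pointing down it reaches from about 0.4 to 0.875 m from the base axis. Payload 19.3 kg.
Tool frame: the origin (TCP) lies between the finger pads; the fingertips stand 17 mm ahead of it and the grasp point (between the pads) lies 2 mm behind it; z points along the fingers, y is the line along which they close (so a half turn about z gives the same grasp; the last joint's range is limited). The gripper opens to 85 mm and grips with 20 to 120 N. Pads are 22 mm wide; open, the fingers measure 114 mm over their backs; the gripper's body (76 mm by 85 mm) begins 54 mm behind the grasp point. The pads swing forward as they close: fully open they stand 13 mm farther back than shut.
Start: joints at [-1.304, 0.521, -0.036, 1.599, 0.021, 1.021, -0.113], TCP at [0.207, 0.59, 0.248] pointing down, gripper open.
Joint ranges: [-2.91, 2.91], [-0.3, 2.13], [-1.5, 1.42], [0.17, 2.43], [-1.26, 4.41], [0.16, 1.93], [-2.52, 2.52]. Speed limits (rad/s): [1.89, 1.89, 2.39, 2.39, 3.01, 3.01, 3.01].

## Interface

Orientations are given as [roll, pitch, yaw] about the fixed x, y, z axes, in that order (R = Rz(yaw) Ry(pitch) Rx(roll)).
In Python, from workcell import bot gives the robot as it stands.
- The arm moves only by the shell command python3 -m inch 'ROWS' [FORCE]. ROWS is JSON, a list of rows, each a list of 7 numbers: the shift along the tool's x, y, z in units of 200 mm (1.0 is 200 mm), then the turn, a rotation vector about the tool's x, y, z in units of 90 degrees (1.0 is 90 degrees), then the opening, from 0 (shut) to 1 (fully open). In form: [[x, y, z, rx, ry, rz, grip], ...]. A call has 1 to 20 rows; each row is the pose to reach, as a shift and turn from the pose commanded when the call began, along the tool's axes at that moment; what a row does not reach only later rows make up. A row lasts 1/8 s, in which the tool goes at most 62.5 mm and 10.7 degrees, less where a joint would pass 70% of its speed; a pose out of reach is approached as far as the arm can. A call with a number of a shift or a turn outside -1 to 1 is refused whole. A call with a gripper value outside its range is refused whole. The fingers move at their own pace and stop on an object; FORCE is the grip in N (left out, the last holds). Time passes only in rows, so rows that repeat a pose let the fingers close. It gives the time, the measured TCP pose, the force, the opening and the grip force at its end, in the units of the state.
- bot.observe(): the state, without advancing time (a new reading comes with each control period).
- bot.grab_frame(name): name is "side" or "top" or "wrist"; returns a dict with "img" (400x640x3 uint8, red, green, blue), "z_map" (400x640 float32, m along the optical axis (not along the pixel's ray), 0 where there is no reading), "vfov" (degrees; the focal length in pixels is half the picture's height over the tangent of half this angle, whatever the lens; pixels are square), "cx", "cy" (the principal point, pixels), "rvec" (rotation vector, rad) and "tvec" (3), from world to camera coordinates, as OpenCV has them. Camera axes: x right, y down, z forward; pixel columns grow to the right and rows downward; lengths in m; the calibration is good to about 2 mm. A picture is of the moment at which its call begins.
- bot.job_done(): hands the job in; it is judged then, once.
The state is a dict: "clock": time; "qpos": joint angles; "qd": joint speeds; "joint_efforts": joint torques, N m; "position": TCP position; "tool_rot": TCP orientation; "force": force on the tool from outside, world axes, zero at the start; "moment": the same for the moment, N m; "grip_width": finger opening in m; "finger_force": force on a finger pad.
Only numpy, scipy, OpenCV 4.12 (cv2) and the standard library are available. Lean on these libraries where they do the work, as an engineer would, in place of code of your own. Each camera call takes 0.05 s, during which the arm holds its last target. There are 200 camera calls.

## Working session

There is one attempt and no reset: what is moved stays moved. The work goes in short steps, Python scripts to look and compute and a shell command to move; the robot and the scene stay as the last step left them, time stands still between calls to the robot, and variables do not carry over. Pictures are saved under pics/ and viewed, at most 11 in all, crops included, and the job is handed in when it is done.

```bash
ls; mkdir -p pics; python3 - <<'E'
from workcell import bot
import cv2,numpy as np
s=bot.observe();print({k:np.round(v,3).tolist() for k,v in s.items()})
for n in("side","top"):
    f=bot.grab_frame(n);np.savez(f"pics/{n}0.npz",**f);cv2.imwrite(f"pics/{n}0.png",f["img"][:,:,::-1]);print(n,f["vfov"],f["cx"],f["cy"],f["rvec"],f["tvec"])
E
```

```text
pics
{'clock': 0.0, 'qpos': [-1.304, 0.522, -0.036, 1.6, 0.021, 1.021, -0.113], 'qd': [0.001, 0.0, -0.002, -0.0, 0.002, 0.0, 0.001], 'joint_efforts': [-0.002, -92.713, 1.979, -36.992, 0.018, 0.008, -0.0], 'position': [0.206, 0.59, 0.248], 'tool_rot': [-3.141, 0.0, 2.805], 'force': [-0.752, -0.254, 0.387], 'moment': [-0.045, 0.057, 0.011], 'finger_force': 0.0, 'grip_width': 0.085}
side 54.36317462169688 322.4610742115891 194.07559869009603 [ 2.20735016  0.04086861 -0.00528761] [-0.51287752  0.18031362  0.7377789 ]
top 44.836385733639396 325.80754386350475 203.7669105878909 [ 2.1757661  -2.15244144  0.1139746 ] [0.22218405 0.53817109 1.00055927]
```

View pics/side0.png

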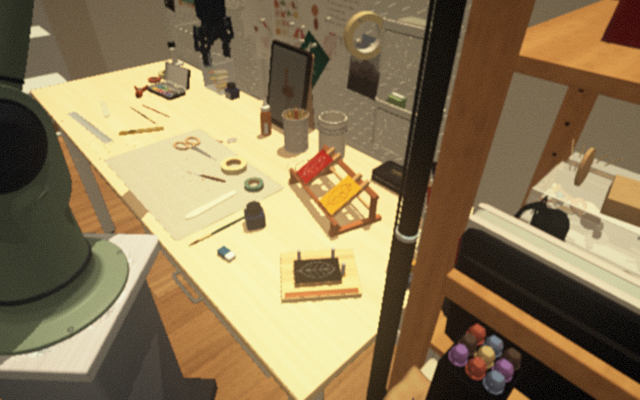

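View pics/top0.png

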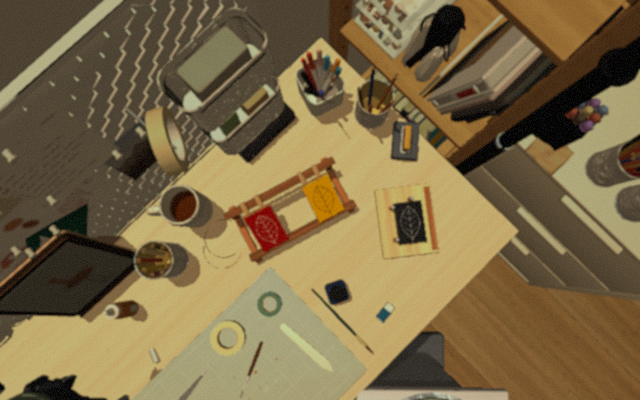

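Side view: red block at (315,165), yellow (343,193), board with black block (320,272), bottle (255,215). Top view: red (264,230), yellow (323,198), black (410,222), weight (404,140), bottle (337,292).

```bash
cat > h.py <<'E'
import cv2,numpy as np
from scipy.spatial.transform import Rotation as Ro
def cam(f):
    R=cv2.Rodrigues(np.array(f["rvec"],float))[0];t=np.array(f["tvec"],float).ravel()
    F=200/np.tan(np.radians(float(f["vfov"]))/2);return R,t,F,float(f["cx"]),float(f["cy"])
def cloud(f):
    R,t,F,cx,cy=cam(f);z=f["z_map"].astype(float);v,u=np.mgrid[:400,:640]
    P=np.stack([(u-cx)/F*z,(v-cy)/F*z,z],-1)
    W=(P-t)@R;W[z==0]=np.nan;return W
def ray(f,uv,z):
    R,t,F,cx,cy=cam(f);uv=np.atleast_2d(uv).astype(float)
    d=np.c_[(uv-[cx,cy])/F,np.ones(len(uv))]@R;c=-R.T@t
    return c+d*((z-c[2])/d[:,2])[:,None]
def tri(f,a,g,b):
    def cd(f,p):
        R,t,F,cx,cy=cam(f);d=R.T@np.array([(p[0]-cx)/F,(p[1]-cy)/F,1]);return -R.T@t,d/np.linalg.norm(d)
    c,d=cd(f,a);e,k=cd(g,b);s=np.linalg.lstsq(np.c_[d,-k],e-c,rcond=None)[0]
    p,q=c+s[0]*d,e+s[1]*k;return (p+q)/2,np.linalg.norm(p-q)
def mask(f,c,box=None):
    h=cv2.cvtColor(f["img"],cv2.COLOR_RGB2HSV)
    r={"red":[((0,150,70),(6,255,255)),((172,150,70),(180,255,255))],"yellow":[((17,190,120),(28,255,255))],
       "black":[((0,0,0),(180,255,70))]}[c]
    m=sum(cv2.inRange(h,*map(np.array,x)) for x in r).clip(0,255).astype(np.uint8)
    if box:
        k=np.zeros_like(m);k[box[1]:box[3],box[0]:box[2]]=1;m=m*k
    m=cv2.morphologyEx(m,cv2.MORPH_CLOSE,np.ones((5,5)))
    n,l,s,_=cv2.connectedComponentsWithStats(m)
    return (l==1+s[1:,4].argmax()).astype(np.uint8)
def rect(m):
    c=max(cv2.findContours(m,0,2)[0],key=cv2.contourArea);return cv2.minAreaRect(c)
E
python3 - <<'E'
from h import *
T=dict(np.load("pics/top0.npz"));S=dict(np.load("pics/side0.npz"))
np.set_printoptions(precision=4,suppress=True)
boxT={"red":(230,190,310,270),"yellow":(290,160,360,235),"black":(380,185,440,260)}
boxS={"red":(285,140,340,190),"yellow":(315,170,375,220),"black":(280,240,350,295)}
for c in boxT:
    out=[]
    for f,b,n in((T,boxT,"top"),(S,boxS,"side")):
        m=mask(f,c,b[c]);W=cloud(f);e=cv2.erode(m,np.ones((3,3)))
        p=W[e>0];p=p[~np.isnan(p[:,0])];q=np.median(p,0);u,s,vt=np.linalg.svd(p-p.mean(0),full_matrices=False)
        mo=cv2.moments(m,True);cc=(mo["m10"]/mo["m00"],mo["m01"]/mo["m00"]);out+=[f,cc]
        print(c,n,m.sum(),np.round(cc,1),"depthmean",p.mean(0),"axis",vt[0],"nrm",vt[2],"rect",rect(m))
    print(" tri",tri(*out))
W=cloud(T)
# bottle, weight: 
for n,(a,b,c,d) in {"bottle":(322,278,354,308),"weight":(388,118,420,163),"board":(370,180,442,262)}.items():
    w=W[b:d,a:c].reshape(-1,3);w=w[~np.isnan(w[:,0])]
    for lo,hi in((.008,.016),(.016,.028),(.028,.04),(.04,.052),(.052,.08)):
        k=w[(w[:,2]>lo)&(w[:,2]<hi)]
        if len(k)>12: r=cv2.minAreaRect((k[:,:2]*1000).astype(np.float32));print(n,lo,hi,len(k),np.median(k[:,2]),r)
E
```

```text
red top 1077 [266.4 228.4] depthmean [0.4796 0.3476 0.0704] axis [-0.7328 -0.4059 -0.5461] nrm [ 0.4783  0.2636 -0.8377] rect ((266.20001220703125, 228.60000610351562), (39.44304275512695, 28.77605628967285), 60.2551155090332)
red side 509 [314.3 166.1] depthmean [0.4815 0.3458 0.0714] axis [-0.7318 -0.4097 -0.5447] nrm [ 0.4809  0.2559 -0.8386] rect ((314.3417663574219, 166.23146057128906), (14.994466781616211, 35.575740814208984), 47.60256576538086)
 tri (array([0.4805, 0.3479, 0.0699]), np.float64(0.001577448910920819))
yellow top 1156 [322.9 197.9] depthmean [0.5431 0.2337 0.0706] axis [-0.7402 -0.3947 -0.5444] nrm [ 0.4764  0.2635 -0.8388] rect ((323.3000183105469, 198.09999084472656), (40.696434020996094, 29.96331024169922), 63.43495178222656)
yellow side 743 [339.8 194.6] depthmean [0.5438 0.2307 0.0709] axis [-0.7378 -0.3993 -0.5443] nrm [ 0.4789  0.2588 -0.8389] rect ((339.5884704589844, 194.67254638671875), (18.908489227294922, 40.45099639892578), 48.8140754699707)
 tri (array([0.5438, 0.2339, 0.0685]), np.float64(0.0005241137935648993))
black top 1053 [409.5 222.2] depthmean [0.4989 0.0495 0.0237] axis [-0.9938 -0.1114  0.0019] nrm [-0.0019 -0.0008 -1.    ] rect ((409.1700744628906, 221.69000244140625), (41.01219177246094, 26.728633880615234), 81.8698959350586)Traceback (most recent call last):
  File "<stdin>", line 9, in <module>
  File "h.py", line 28, in mask
    return (l==1+s[1:,4].argmax()).astype(np.uint8)
                 ~~~~~~~~~~~~~~^^
ValueError: attempt to get argmax of an empty sequence
```

```bash
python3 - <<'E'
from h import *
T=dict(np.load("pics/top0.npz"));S=dict(np.load("pics/side0.npz"))
np.set_printoptions(precision=4,suppress=True)
W=cloud(T)
for n,(a,b,c,d) in {"bottle":(316,270,360,312),"weight":(384,112,426,168),"board":(365,175,446,268),"table":(440,250,500,270),"rack":(220,150,365,265)}.items():
    w=W[b:d,a:c].reshape(-1,3);w=w[~np.isnan(w[:,0])]
    for lo,hi in((-.01,.006),(.008,.0175),(.018,.028),(.028,.04),(.04,.05),(.05,.07),(.07,.12)):
        k=w[(w[:,2]>lo)&(w[:,2]<hi)]
        if len(k)>12: r=cv2.minAreaRect((k[:,:2]*1000).astype(np.float32));print(n,lo,hi,len(k),np.median(k[:,2]).round(4),np.round(r[0],1),np.round(r[1],1),round(r[2],1))
cv2.imwrite("pics/c1.png",np.hstack([cv2.resize(T["img"][110:315,310:450,::-1],None,fx=2.8,fy=2.8,interpolation=2),cv2.resize(S["img"][130:310,250:400,::-1],(400,574),interpolation=2)]))
E
```

```text
bottle -0.01 0.006 1356 -0.0001 [352.3 200.8] [87.2 92.8] 0.6
bottle 0.028 0.04 223 0.0351 [352.1 204.3] [44.1 43.4] 19.4
bottle 0.05 0.07 207 0.056 [351.9 204.1] [30.5 30.6] 0.5
weight -0.01 0.006 1001 -0.0004 [684.5  54.9] [ 92.5 126.5] 89.7
weight 0.008 0.0175 159 0.0163 [693.8  54.8] [ 64.3 116.9] 77.0
weight 0.018 0.028 589 0.02 [681.1  68.4] [78.3 83.6] 84.4
weight 0.028 0.04 31 0.0344 [694.3  72.5] [88.2 26.3] 31.5
weight 0.04 0.05 159 0.0447 [679.6  57.1] [14.5 52.7] 85.5
board -0.01 0.006 3644 -0.0004 [504.4  54.3] [202.8 176.8] 0.1
board 0.008 0.0175 2543 0.0118 [504.2  55.4] [150.1 120.3] 7.5
board 0.018 0.028 1175 0.0237 [503.3  54.4] [97.7 68.4] 8.1
board 0.028 0.04 28 0.0285 [503.4  56.6] [91.4 65. ] 7.8
board 0.04 0.05 34 0.0436 [510.9  79.2] [35.5 97.9] 71.0
table -0.01 0.006 1008 -0.0004 [421.3 -84.1] [ 40.9 130.5] 0.6
rack -0.01 0.006 11443 -0.0002 [533.1 303. ] [251.4 319.2] 0.6
rack 0.008 0.0175 545 0.0116 [561.2 322.5] [213.9 239.8] 28.9
rack 0.018 0.028 127 0.0258 [570.1 326. ] [224.7 243.5] 28.8
rack 0.028 0.04 677 0.0357 [569.4 326.2] [222.8 249.1] 28.9
rack 0.04 0.05 321 0.046 [515.1 297.8] [100.2 247. ] 28.8
rack 0.05 0.07 922 0.0605 [518.2 298.4] [ 93.7 230.1] 28.8
rack 0.07 0.12 2467 0.0835 [546. 322.] [224.9 170.3] 88.5
```

View pics/c1.png

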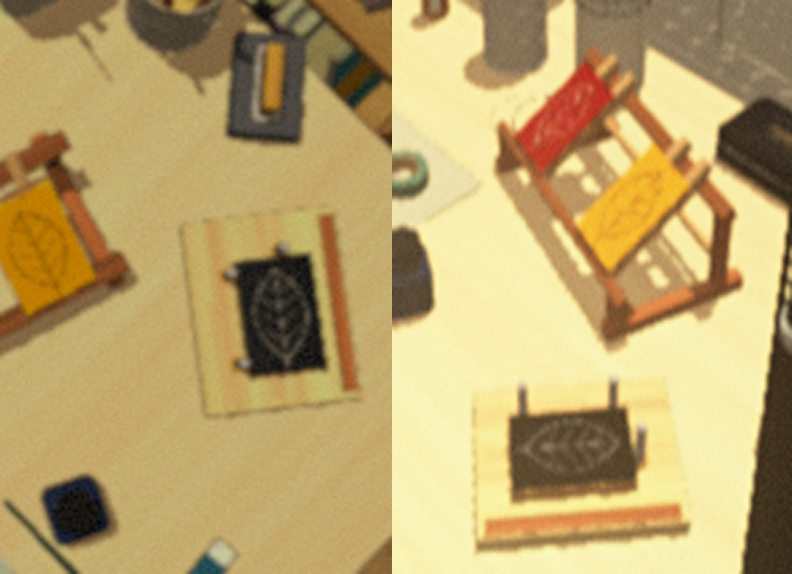

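Crops: bottle clear of the paths, weight handle lengthwise roughly along the board's x, pins at the black block's left side and far end; rack open beside blocks' long sides. Plan: hover over red, tool along block normal.

```bash
cat >> h.py <<'E'
def tool(yaw,tilt=0):
    "tool z into a face leaning tilt, x-up direction yaw; tool y = block y"
    B=Ro.from_euler('xyz',[0,-tilt,yaw],degrees=True).as_matrix()
    return np.c_[-B[:,0],B[:,1],-B[:,2]],B
def row(s,p,R):
    R0=Ro.from_euler('xyz',s["tool_rot"]).as_matrix()
    d=R0.T@(np.array(p)-s["position"])/.2;r=Ro.from_matrix(R0.T@R).as_rotvec()/(np.pi/2)
    return np.round(np.r_[d,r],4).tolist()
RED=np.array([.480,.3475,.0705]);YEL=np.array([.5433,.2335,.0702]);HOME=np.array([.5008,.0509,.012])
E
python3 - <<'E'
from h import *; from workcell import bot
s=bot.observe();R,B=tool(28.9,33);print(B)
for h in(.1,.06):print(row(s,RED+B[:,2]*h,R),RED+B[:,2]*h)
E
```

```text
[[ 0.73422633 -0.48328238 -0.47681216]
 [ 0.40531471  0.87546453 -0.26321445]
 [ 0.54463904  0.          0.83867057]]
[-1.5093, -0.8931, 0.4681, -0.1548, -0.3448, -0.5201] [0.43231878 0.32117855 0.15436706]
[-1.5819, -0.8117, 0.6357, -0.1548, -0.3448, -0.5201] [0.45139127 0.33170713 0.12082023]
```

```bash
python3 -m inch '[[-0.25,-0.15,0,-0.04,-0.08,-0.1,1],[-0.5,-0.3,0.05,-0.08,-0.17,-0.2,1],[-0.75,-0.45,0.1,-0.12,-0.25,-0.3,1],[-1,-0.6,0.2,-0.15,-0.34,-0.4,1],[-1,-0.6,0.2,-0.15,-0.34,-0.5,1],[-1,-0.6,0.2,-0.155,-0.345,-0.52,1]]'; python3 - <<'E'
from h import *; from workcell import bot
s=bot.observe();R,B=tool(28.9,33);print(s["qpos"])
for h in(.1,.06):print(row(s,RED+B[:,2]*h,R))
E
```

```text
clock: 0.85
position: [0.3553, 0.4091, 0.2076]
tool_rot: [-3.14, 0.576, -2.633]
force: [0.3, 1.5, 0.5]
grip_width: 0.0855
finger_force: 0.0
[-1.48723396  0.33203802  0.40110479  2.29337005  1.26423039  0.20933497
 -0.26674966]
[0.0428, -0.5709, 0.2906, 0.0008, 0.0001, 0.0024]
[0.0428, -0.5712, 0.4906, 0.0008, 0.0001, 0.0024]
```

```bash
python3 -m inch '[[0.01,-0.15,0.1,0,0,0,1],[0.02,-0.3,0.2,0,0,0,1],[0.03,-0.45,0.3,0,0,0,1],[0.043,-0.571,0.39,0,0,0,1],[0.043,-0.571,0.39,0,0,0,1],[0.043,-0.571,0.39,0,0,0,1]]'; python3 - <<'E'
from h import *; from workcell import bot
s=bot.observe();R,B=tool(28.9,33);print(s["qpos"])
for h in(.1,.06):print(row(s,RED+B[:,2]*h,R))
f=bot.grab_frame("wrist");np.savez("pics/w1.npz",**f);cv2.imwrite("pics/w1.png",f["img"][:,:,::-1])
f=bot.grab_frame("side");np.savez("pics/s1.npz",**f)
E
```

```text
clock: 1.6
position: [0.4433, 0.3247, 0.1371]
tool_rot: [3.141, 0.575, -2.643]
force: [0.3, 0.4, -0.2]
grip_width: 0.0854
finger_force: 0.0
[-0.79399317  0.46209349 -0.06258311  2.33409881  2.32714471  0.2927252
 -1.06181895]
[0.0005, 0.0106, -0.1032, -0.0015, -0.0004, -0.0032]
[0.0004, 0.0111, 0.0968, -0.0015, -0.0004, -0.0032]
```

View pics/w1.png

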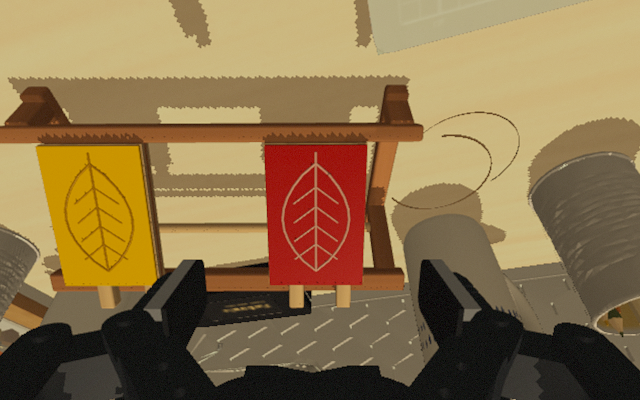

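Wrist view: red block (265–367, 143–287), yellow (38–160,145–290), finger tips near (195,265) and (430,265). Measuring blocks and fingertips in the tool frame.

```bash
cat > wm.py <<'E'
import sys
from h import *; from workcell import bot
np.set_printoptions(precision=4,suppress=True)
def face(f,m):
    W=cloud(f);p=W[cv2.erode(m,np.ones((5,5)))>0];p=p[~np.isnan(p[:,0])]
    c=p.mean(0);n=np.linalg.svd(p-c,full_matrices=False)[2][2];n*=np.sign(n[2])
    R,t,F,cx,cy=cam(f);q=cv2.findContours(m,0,2)[0];q=max(q,key=cv2.contourArea)[:,0].astype(float)
    d=np.c_[(q-[cx,cy])/F,np.ones(len(q))]@R;o=-R.T@t;w=o+d*(((c-o)@n)/(d@n))[:,None]
    y=np.cross(n,[1,0,0]);y/=np.linalg.norm(y);x=np.cross(y,n)
    r=cv2.minAreaRect((np.c_[(w-c)@x,(w-c)@y]*1e3).astype(np.float32))
    C=c+(r[0][0]*x+r[0][1]*y)/1e3
    a=np.radians(r[2] if r[1][0]>r[1][1] else r[2]+90);ax=np.cos(a)*x+np.sin(a)*y
    if ax[0]<0: ax=-ax
    return C,n,ax,r[1]
E
python3 - <<'E'
from wm import *
s=bot.observe();f=dict(np.load("pics/w1.npz"));P=s["position"];R0=Ro.from_euler('xyz',s["tool_rot"]).as_matrix()
for c in("red","yellow"):
    C,n,ax,sz=face(f,mask(f,c));print(c,C,"n",n,"tilt",np.degrees(np.arccos(n[2])),"yaw",np.degrees(np.arctan2(ax[1],ax[0])),sz)
L=(cloud(f)-P)@R0
k=L[180:400,100:520].reshape(-1,3);k=k[(abs(k[:,1])<.06)&(abs(k[:,0])<.03)&(k[:,2]<.04)]
for sg in(-1,1):
    q=k[k[:,1]*sg>0];i=q[:,2].argsort()[-8:];print("tip",sg,q[i].mean(0),"yrange",q[q[:,2]>0][:,1].min(),q[q[:,2]>0][:,1].max(),"x",q[q[:,2]>0][:,0].min(),q[q[:,2]>0][:,0].max())
W=cloud(f);print("rightpost",W[150:270:30,380])
T=cam(f);print("cam in tool",(-T[0].T@T[1]-P)@R0)
E
```

```text
red [0.4803 0.347  0.0705] n [-0.4777 -0.2639  0.8379] tilt 33.079328701221066 yaw 28.60409671101249 (87.97010803222656, 59.100311279296875)
yellow [0.5434 0.2335 0.0708] n [-0.4772 -0.2651  0.8379] tilt 33.08614308499968 yaw 28.61554812426359 (88.9460220336914, 59.88254165649414)
tip -1 [-0.0005 -0.0459  0.005 ] yrange -0.05257671133436008 -0.04524642801463015 x -0.01026498376846094 0.011900575427629798
tip 1 [0.0005 0.0398 0.0052] yrange 0.039156249364982375 0.04646446264132847 x -0.010497392162577909 0.011752587101528707
rightpost [[0.4565 0.3865 0.0107]
 [0.4805 0.4043 0.0115]
 [0.5038 0.4206 0.0181]
 [0.5054 0.4173 0.0477]]
cam in tool [ 0.0706 -0.0027 -0.1246]
```

```bash
python3 -m inch '[[0,0.018,0.13,0,0,0,1],[0,0.018,0.26,0,0,0,1],[0,0.018,0.36,0,0,0,1],[0,0.018,0.397,0,0,0,1],[0,0.018,0.397,0,0,0,1],[0,0.018,0.397,0,0,0,0.6],[0,0.018,0.397,0,0,0,0.5],[0,0.018,0.397,0,0,0,0.4],[0,0.018,0.397,0,0,0,0.4],[0,0.018,0.397,0,0,0,0.4],[0,0.018,0.397,0,0,0,0.4]]' 40; python3 - <<'E'
from wm import *
s=bot.observe();print(s["qpos"]);P=s["position"];R0=Ro.from_euler('xyz',s["tool_rot"]).as_matrix()
f=bot.grab_frame("wrist");cv2.imwrite("pics/w2.png",f["img"][:,:,::-1])
C,n,ax,sz=face(f,mask(f,"red"));print(C,sz,(C-P)@R0)
L=(cloud(f)-P)@R0
k=L[180:400,100:520].reshape(-1,3);k=k[(abs(k[:,1])<.06)&(abs(k[:,0])<.03)&(k[:,2]<.04)&(abs(k[:,1])>.031)]
for sg in(-1,1):
    q=k[k[:,1]*sg>0];i=q[:,2].argsort()[-8:];print("tip",sg,q[i].mean(0))
E
```

```text
clock: 3.08
position: [0.4777, 0.3519, 0.0725]
tool_rot: [3.14, 0.578, -2.638]
force: [-6.2, -3.1, 10.0]
grip_width: 0.059
finger_force: 40.2
[-0.7011  0.6506 -0.1577  2.2439  2.4405  0.3997 -1.1314]
[0.4773 0.3515 0.0703] (88.21236419677734, 59.030845642089844) [ 0.0017 -0.0002  0.0015]
tip -1 [ 0.0107 -0.0338  0.0088]
tip 1 [0.0108 0.0335 0.0087]
```

View pics/w2.png

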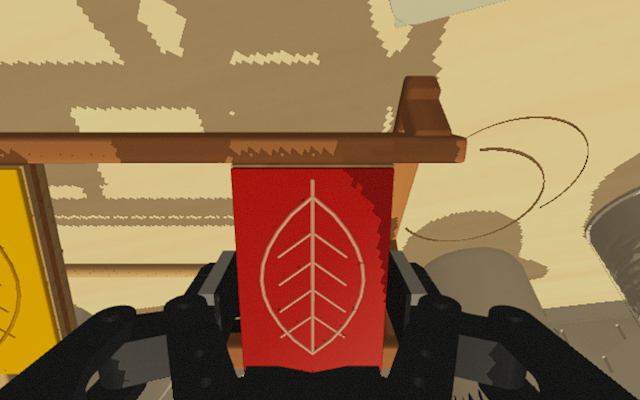

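Red is gripped, centred in the fingers (block at 233–393, 168–372). Lift along its normal.

```bash
python3 -m inch '[[0,0,-0.05,0,0,0,0.4],[0,0,-0.15,0,0,0,0.4],[0,0,-0.3,0,0,0,0.4],[0,0,-0.5,0,0,0,0.4],[0,0,-0.6,0,0,0,0.4]]'; python3 - <<'E'
from wm import *
s=bot.observe();print(s["qpos"])
R,B=tool(7.5);p=HOME+B@[.0017-.003,-.003,.06];p[2]=.11
print(row(s,p,R),p)
E
```

```text
clock: 3.75
position: [0.4196, 0.3197, 0.1741]
tool_rot: [3.138, 0.578, -2.639]
force: [0.3, 1.1, -1.6]
grip_width: 0.0585
finger_force: 44.8
[-0.9393  0.3526  0.0698  2.3699  2.1839  0.2156 -0.9518]
[0.4287, -1.3854, 0.0981, 0.0705, 0.3635, 0.2305] [0.4999 0.0478 0.11  ]
```

```bash
python3 -m inch '[[0.04,-0.15,-0.05,0.005,0.03,0.02,0.4],[0.1,-0.4,-0.05,0.02,0.09,0.06,0.4],[0.18,-0.65,0,0.04,0.18,0.11,0.4],[0.3,-0.95,0,0.055,0.27,0.17,0.4],[0.4,-1,0.02,0.07,0.3635,0.23,0.4],[0.4,-1,0.02,0.07,0.3635,0.23,0.4]]'; python3 - <<'E'
from wm import *
s=bot.observe();print(s["qpos"])
R,B=tool(7.5);p=HOME+B@[.0017-.003,-.003,.06];p[2]=.11
print(row(s,p,R),p)
E
```

```text
clock: 4.5
position: [0.4625, 0.1696, 0.1457]
tool_rot: [-3.104, 0.297, -2.846]
force: [-0.3, -0.7, -1.2]
grip_width: 0.059
finger_force: 44.8
[-0.3144  0.3886 -0.2757  2.2503  0.7529  0.317   0.6078]
[0.051, -0.6302, 0.1948, -0.008, 0.1904, 0.1006] [0.4999 0.0478 0.11  ]
```

```bash
python3 -m inch '[[0.02,-0.2,0.06,-0.002,0.06,0.03,0.4],[0.04,-0.42,0.12,-0.004,0.13,0.07,0.4],[0.051,-0.6302,0.19,-0.008,0.1904,0.1006,0.4],[0.051,-0.6302,0.1948,-0.008,0.1904,0.1006,0.4],[0.051,-0.6302,0.1948,-0.008,0.1904,0.1006,0.4],[0.051,-0.6302,0.1948,-0.008,0.1904,0.1006,0.4]]'; python3 - <<'E'
from wm import *
s=bot.observe();print(s["qpos"],s["force"])
R,B=tool(7.5);p=HOME+B@[.0017-.003,-.003,.06];p[2]=.11
print(row(s,p,R),p);P=s["position"];R0=Ro.from_euler('xyz',s["tool_rot"]).as_matrix()
f=bot.grab_frame("wrist");np.savez("pics/w3.npz",**f);cv2.imwrite("pics/w3.png",f["img"][:,:,::-1])
C,n,ax,sz=face(f,mask(f,"red"));print(C,sz,(C-P)@R0,"yaw",np.degrees(np.arctan2(ax[1],ax[0])),n)
E
```

```text
clock: 5.25
position: [0.5, 0.0487, 0.1102]
tool_rot: [-3.141, 0.002, -3.009]
force: [0.0, -0.2, -1.1]
grip_width: 0.059
finger_force: 44.8
[ 0.1348  0.5711 -0.4662  2.0161  0.4186  0.645   1.0966] [ 0.0224 -0.1633 -1.1396]
[0.0012, -0.0047, 0.0008, -0.0007, 0.0015, 0.001] [0.4999 0.0478 0.11  ]
[0.4988 0.0484 0.1084] (88.31075286865234, 58.77248001098633) [ 0.0013 -0.0002  0.0017] yaw 7.633517844775164 [-0.002  -0.0005  1.    ]
```

View pics/w3.png

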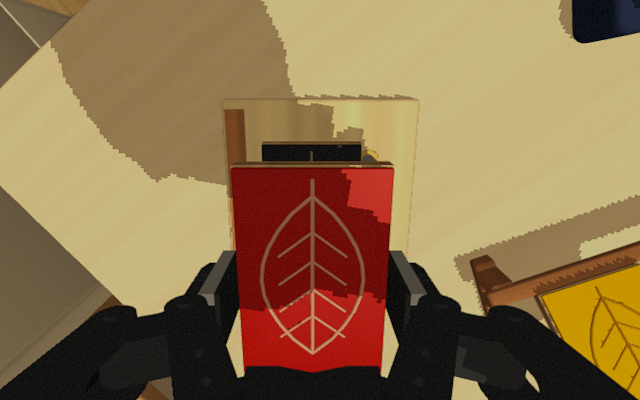

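Red (232–393,165–372) hovers squarely over the black one (262–361 at row 142). Check the home from this view.

```bash
python3 - <<'E'
from wm import *
f=dict(np.load("pics/w3.npz"));R,B=tool(7.5)
k=ray(f,[[262,142],[361,142]],.024);print("black near edge",k, "home",k.mean(0)+45e-3*B[:,0],np.degrees(np.arctan2(*(k[0]-k[1])[[0,1]])),np.linalg.norm(k[0]-k[1]))
b=ray(f,[[222,99],[418,99]],.012);c=b.mean(0)+.075*B[:,0];print(b,np.linalg.norm(b[0]-b[1]),"home",c+B@[-.004,-.004,0])
T=dict(np.load("pics/top0.npz"));W=cloud(T)
w=W[175:268,365:446].reshape(-1,3);k=w[(w[:,2]>.038)&(w[:,2]<.05)];print("pins in board",((k-[.5042,.0554,0])@B*1e3).round(0).tolist()[::3])
C,n,ax,sz=face(T,mask(T,"black",(380,185,440,260)));print(C,sz,np.degrees(np.arctan2(ax[1],ax[0])))
E
```

```text
black near edge [[0.4599 0.0137 0.024 ]
 [0.4522 0.071  0.024 ]] home [0.5007 0.0482 0.024 ] 172.3710079531141 0.05788098562446578
[[ 0.4393 -0.0139  0.012 ]
 [ 0.4237  0.1022  0.012 ]] 0.1171938273168862 home [0.5024 0.0495 0.012 ]
pins in board [[47.0, -10.0, 44.0], [46.0, -8.0, 42.0], [45.0, -14.0, 42.0], [43.0, -12.0, 45.0], [33.0, 30.0, 43.0], [31.0, 30.0, 44.0], [29.0, 32.0, 42.0], [27.0, 33.0, 44.0], [-34.0, 29.0, 44.0], [-37.0, 29.0, 45.0], [-38.0, 31.0, 44.0], [-40.0, 33.0, 40.0], [-41.0, 27.0, 39.0]]
[0.5002 0.0497 0.0237] (87.24120330810547, 57.315460205078125) 8.590733431648422
```

```bash
python3 -m inch '[[0.006,-0.012,0.08,0,0,0,0.4],[0.006,-0.012,0.18,0,0,0,0.4],[0.006,-0.012,0.26,0,0,0,0.4],[0.006,-0.012,0.31,0,0,0,0.4],[0.006,-0.012,0.34,0,0,0,0.4],[0.006,-0.012,0.35,0,0,0,0.4],[0.006,-0.012,0.35,0,0,0,0.4]]'; python3 -m inch '[[-0.01,0,0,0,0,0,0.4],[-0.02,0,0,0,0,0,0.4],[-0.02,0,0,0,0,0,0.4]]'
```

```text
clock: 6.18
position: [0.4998, 0.045, 0.0398]
tool_rot: [-3.141, 0.002, -3.011]
force: [-0.3, 0.1, -0.9]
grip_width: 0.0584
finger_force: 44.8
clock: 6.55
position: [0.5035, 0.0455, 0.0396]
tool_rot: [-3.141, 0.001, -3.012]
force: [-2.2, -0.4, 0.8]
grip_width: 0.0585
finger_force: 44.9
```

```bash
python3 -m inch '[[-0.005,0,0,0,0,0,0.4],[-0.005,0,0,0,0,0,0.4]]';python3 -m inch '[[0,0.01,0,0,0,0,0.4],[0,0.016,0,0,0,0,0.4],[0,0.016,0,0,0,0,0.4]]'
```

```text
clock: 6.8
position: [0.5036, 0.0455, 0.0394]
tool_rot: [-3.14, -0.001, -3.011]
force: [-7.0, -0.9, 3.3]
grip_width: 0.0587
finger_force: 45.2
clock: 7.18
position: [0.5033, 0.0482, 0.0393]
tool_rot: [-3.14, -0.001, -3.012]
force: [-5.3, -3.0, 0.3]
grip_width: 0.0588
finger_force: 44.8
```

```bash
python3 -m inch '[[0,0.005,0,0,0,0,0.4],[0,0.01,0,0,0,0,0.4],[0,0.01,0,0,0,0,0.4]]'
```

```text
clock: 7.55
position: [0.5031, 0.0497, 0.0393]
tool_rot: [-3.139, -0.001, -3.012]
force: [-4.6, -5.6, 0.2]
grip_width: 0.0589
finger_force: 44.8
```

```bash
python3 -m inch '[[0,0.006,0,0,0,0,0.4],[0,0.006,0,0,0,0,0.4]]'
```

```text
clock: 7.8
position: [0.5031, 0.0499, 0.0393]
tool_rot: [-3.138, -0.001, -3.013]
force: [-2.9, -12.5, -0.4]
grip_width: 0.059
finger_force: 44.9
```

```bash
python3 -m inch '[[0.002,-0.005,0.005,0,0,0,0.4],[0.002,-0.005,0.011,0,0,0,0.4],[0.002,-0.005,0.011,0,0,0,0.4]]'; python3 -m inch '[[0,0,0,0,0,0,0.9],[0,0,0,0,0,0,0.9],[0,0,0,0,0,0,0.9]]'; python3 - <<'E'
from wm import *
s=bot.observe();f=bot.grab_frame("wrist");np.savez("pics/w4.npz",**f);cv2.imwrite("pics/w4.png",f["img"][:,:,::-1])
C,n,ax,sz=face(f,mask(f,"red"));print(C,sz,"yaw",np.degrees(np.arctan2(ax[1],ax[0])),n)
E
```

```text
clock: 8.18
position: [0.5031, 0.0498, 0.0375]
tool_rot: [-3.139, 0.0, -3.012]
force: [-4.0, -7.0, 6.5]
grip_width: 0.0589
finger_force: 45.5
clock: 8.55
position: [0.5037, 0.0512, 0.0374]
tool_rot: [-3.141, 0.002, -3.011]
force: [0.5, -0.2, 0.6]
grip_width: 0.0773
finger_force: 0.0
[0.5018 0.0495 0.0357] (88.87718963623047, 58.60478973388672) yaw 7.575321300517276 [-0.0016 -0.0005  1.    ]
```

View pics/w4.png

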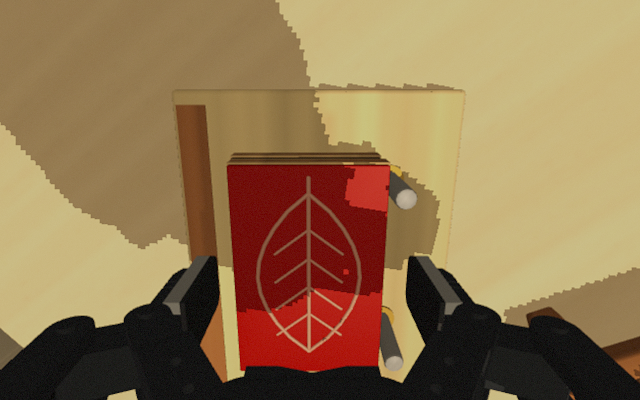

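Red lies flush on black against both side pins (pins at (405,200), (392,365)). Now to yellow.

```bash
python3 -m inch '[[0,0,-0.1,0,0,0,0.9],[0,0,-0.3,0,0,0,0.9],[0,0,-0.5,0,0,0,0.9],[0,0,-0.6,0,0,0,0.9],[0,0,-0.6,0,0,0,1]]'; python3 - <<'E'
from wm import *
s=bot.observe();print(s["qpos"]);R,B=tool(28.75,33)
Y=np.array([.5434,.2335,.0708]);print(row(s,Y+B[:,2]*.09,R),Y+B[:,2]*.09)
E
```

```text
clock: 9.22
position: [0.5041, 0.0511, 0.1586]
tool_rot: [-3.141, 0.004, -3.012]
force: [-0.3, -0.1, -1.2]
grip_width: 0.0852
finger_force: 0.0
[ 0.1732  0.501  -0.5173  1.9746  0.3579  0.7515  1.1453]
[-0.0845, 0.79, 0.0613, -0.0693, -0.36, -0.2298] [0.5004 0.2099 0.1463]
```

```bash
python3 -m inch '[[-0.02,0.15,-0.05,-0.012,-0.06,-0.04,1],[-0.04,0.35,-0.05,-0.03,-0.15,-0.09,1],[-0.06,0.55,-0.03,-0.045,-0.24,-0.15,1],[-0.0845,0.72,0.02,-0.065,-0.32,-0.2,1],[-0.0845,0.79,0.0613,-0.0693,-0.36,-0.2298,1],[-0.0845,0.79,0.0613,-0.0693,-0.36,-0.2298,1],[-0.0845,0.79,0.0613,-0.0693,-0.36,-0.2298,1],[-0.0845,0.79,0.0613,-0.0693,-0.36,-0.2298,1]]'; python3 - <<'E'
from wm import *
s=bot.observe();print(s["qpos"]);R,B=tool(28.75,33);P=s["position"]
f=bot.grab_frame("wrist");C,n,ax,sz=face(f,mask(f,"yellow"));print(C,sz,n,np.degrees(np.arctan2(ax[1],ax[0])))
Y=np.array([.5434,.2335,.0708]);print(row(s,Y,R),row(s,C,R))
E
```

```text
clock: 10.22
position: [0.5014, 0.1947, 0.1424]
tool_rot: [-3.116, 0.533, -2.653]
force: [0.7, -0.5, -1.0]
grip_width: 0.0855
finger_force: 0.0
[-0.0009  0.4838 -0.6151  2.3113  1.9756  0.3222 -0.3435]
[0.5435 0.2327 0.0706] (88.8907470703125, 59.07183074951172) [-0.4784 -0.2636  0.8376] 28.939760934372654
[-0.0562, 0.0842, 0.4469, -0.0211, -0.0275, -0.0069] [-0.0546, 0.0806, 0.447, -0.0211, -0.0275, -0.0069]
```

```bash
python3 -m inch '[[0,0,0,0,0,0,1],[0,0,0,0,0,0,1],[0,0,0,0,0,0,1]]'; python3 - <<'E'
from wm import *
s=bot.observe();print(s["qd"]);R,B=tool(28.8,33)
Y=np.array([.5435,.233,.0707]);print(row(s,Y,R))
E
```

```text
clock: 10.65
position: [0.5024, 0.1935, 0.1434]
tool_rot: [-3.113, 0.532, -2.655]
force: [0.2, 0.2, 0.3]
grip_width: 0.0851
finger_force: 0.0
[ 0.004  -0.0005 -0.0072  0.0034  0.0172  0.0017 -0.0161]
[-0.0512, 0.0914, 0.4498, -0.0237, -0.0279, -0.0085]
```

```bash
python3 -m inch '[[-0.05,0.0914,0.05,-0.0237,-0.0279,-0.0085,1],[-0.0512,0.0914,0.15,-0.0237,-0.0279,-0.0085,1],[-0.0512,0.0914,0.2,-0.0237,-0.0279,-0.0085,1],[-0.0512,0.0914,0.2,-0.0237,-0.0279,-0.0085,1],[-0.0512,0.0914,0.2,-0.0237,-0.0279,-0.0085,1],[-0.0512,0.0914,0.2,-0.0237,-0.0279,-0.0085,1]]'; python3 - <<'E'
from wm import *
s=bot.observe();print(s["qpos"]);R,B=tool(28.8,33)
Y=np.array([.5435,.233,.0707]);print(row(s,Y,R))
E
```

```text
clock: 11.4
position: [0.5202, 0.2227, 0.1142]
tool_rot: [-3.141, 0.577, -2.638]
force: [-0.2, -0.1, 0.2]
grip_width: 0.0853
finger_force: 0.0
[ 0.0558  0.6199 -0.7217  2.2822  2.1576  0.4379 -0.4598]
[0.0124, -0.0108, 0.2515, 0.0002, 0.0007, 0.0006]
```

```bash
python3 -m inch '[[0.012,-0.011,0.1,0,0,0,1],[0.012,-0.011,0.2,0,0,0,1],[0.012,-0.011,0.245,0,0,0,1],[0.012,-0.011,0.245,0,0,0,1],[0.012,-0.011,0.245,0,0,0,0.6],[0.012,-0.011,0.245,0,0,0,0.5],[0.012,-0.011,0.245,0,0,0,0.4],[0.012,-0.011,0.245,0,0,0,0.4],[0.012,-0.011,0.245,0,0,0,0.4],[0.012,-0.011,0.245,0,0,0,0.4]]' 40; python3 -m inch '[[0,0,-0.05,0,0,0,0.4],[0,0,-0.15,0,0,0,0.4],[0,0,-0.3,0,0,0,0.4],[0,0,-0.5,0,0,0,0.4],[0,0,-0.6,0,0,0,0.4],[0,0,-0.6,0,0,0,0.4],[0,0,-0.6,0,0,0,0.4]]';python3 - <<'E'
from wm import *
s=bot.observe();print(s["qpos"]);P=s["position"];R0=Ro.from_euler('xyz',s["tool_rot"]).as_matrix()
f=bot.grab_frame("wrist");C,n,ax,sz=face(f,mask(f,"yellow"));l=(C-P)@R0;print(sz,l,ax@R0)
R,B=tool(7.5);H=np.array([.5018,.0495,0]);p=H+B@[l[0]-.0035,-.0035,.12];print(row(s,p,R),p)
E
```

```text
clock: 12.65
position: [0.5428, 0.2326, 0.072]
tool_rot: [-3.141, 0.577, -2.638]
force: [-6.5, -3.9, 11.0]
grip_width: 0.0593
finger_force: 40.3
clock: 13.52
position: [0.4857, 0.2012, 0.1718]
tool_rot: [3.141, 0.577, -2.638]
force: [0.2, -0.0, -1.1]
grip_width: 0.0585
finger_force: 44.6
[ 0.063   0.415  -0.6868  2.347   2.0309  0.2883 -0.3975]
(87.17160034179688, 58.81169891357422) [ 0.0011 -0.0003  0.0016] [-1.      0.0007 -0.0005]
[0.4039, -0.715, 0.0459, 0.0686, 0.3629, 0.2306] [0.4998 0.0457 0.12  ]
```

```bash
python3 -m inch '[[0.06,-0.1,-0.03,0.01,0.05,0.03,0.4],[0.13,-0.25,-0.03,0.025,0.12,0.08,0.4],[0.22,-0.42,0,0.04,0.21,0.13,0.4],[0.32,-0.58,0.02,0.055,0.29,0.18,0.4],[0.4,-0.7,0.045,0.0686,0.3629,0.2306,0.4],[0.4,-0.715,0.046,0.0686,0.3629,0.2306,0.4],[0.4,-0.715,0.046,0.0686,0.3629,0.2306,0.4],[0.4039,-0.715,0.0459,0.0686,0.3629,0.2306,0.4],[0.4039,-0.715,0.0459,0.0686,0.3629,0.2306,0.4],[0.4039,-0.715,0.0459,0.0686,0.3629,0.2306,0.4]]'; python3 - <<'E'
from wm import *
s=bot.observe();print(s["qpos"]);P=s["position"];R0=Ro.from_euler('xyz',s["tool_rot"]).as_matrix()
R,B=tool(7.5);H=np.array([.5018,.0495,0]);p=H+B@[.0012-.0035,-.0035,.12];print(row(s,p,R),p)
E
```

```text
clock: 14.82
position: [0.4993, 0.0458, 0.1201]
tool_rot: [-3.141, 0.0, -3.009]
force: [1.1, 0.3, -0.4]
grip_width: 0.0584
finger_force: 44.6
[ 0.2975  0.6003 -0.6824  2.0039  0.5634  0.7315  0.9704]
[-0.0032, -0.0005, 0.0003, -0.0003, 0.0001, 0.0008] [0.5    0.0457 0.12  ]
```

```bash
python3 -m inch '[[-0.003,0,0.08,0,0,0,0.4],[-0.003,0,0.18,0,0,0,0.4],[-0.003,0,0.26,0,0,0,0.4],[-0.003,0,0.31,0,0,0,0.4],[-0.003,0,0.335,0,0,0,0.4],[-0.003,0,0.342,0,0,0,0.4],[-0.003,0,0.342,0,0,0,0.4]]'; python3 -m inch '[[-0.01,0,0,0,0,0,0.4],[-0.018,0,0,0,0,0,0.4],[-0.018,0,0,0,0,0,0.4]]'; python3 -m inch '[[0,0.01,0,0,0,0,0.4],[0,0.018,0,0,0,0,0.4],[0,0.018,0,0,0,0,0.4]]'
```

```text
clock: 15.7
position: [0.5005, 0.0457, 0.0519]
tool_rot: [-3.142, 0.0, -3.011]
force: [1.0, -0.6, -0.4]
grip_width: 0.059
finger_force: 44.6
clock: 16.08
position: [0.5029, 0.0459, 0.0516]
tool_rot: [-3.141, -0.002, -3.011]
force: [-7.2, -1.5, 2.6]
grip_width: 0.0589
finger_force: 45.1
clock: 16.45
position: [0.5024, 0.049, 0.0514]
tool_rot: [-3.141, -0.003, -3.011]
force: [-6.3, -3.1, -1.0]
grip_width: 0.0585
finger_force: 44.6
```

```bash
python3 -m inch '[[0,0.006,0,0,0,0,0.4],[0,0.009,0,0,0,0,0.4],[0,0.009,0,0,0,0,0.4]]'
```

```text
clock: 16.82
position: [0.5023, 0.0498, 0.0514]
tool_rot: [-3.139, -0.003, -3.012]
force: [-4.4, -7.7, -0.2]
grip_width: 0.0589
finger_force: 44.6
```

```bash
python3 -m inch '[[0,0.004,0,0,0,0,0.4],[0,0.004,0,0,0,0,0.4]]'; python3 -m inch '[[0.002,-0.004,0.005,0,0,0,0.4],[0.002,-0.004,0.011,0,0,0,0.4],[0.002,-0.004,0.011,0,0,0,0.4]]'; python3 -m inch '[[0,0,0,0,0,0,0.9],[0,0,0,0,0,0,0.9],[0,0,0,0,0,0,0.9]]'; python3 - <<'E'
from wm import *
s=bot.observe();f=bot.grab_frame("wrist");np.savez("pics/w5.npz",**f);cv2.imwrite("pics/w5.png",f["img"][:,:,::-1])
C,n,ax,sz=face(f,mask(f,"yellow",(215,100,420,400)));print(C,sz,"yaw",np.degrees(np.arctan2(ax[1],ax[0])),n)
E
```

```text
clock: 17.08
position: [0.5022, 0.0499, 0.0514]
tool_rot: [-3.138, -0.003, -3.013]
force: [-3.4, -12.1, 0.3]
grip_width: 0.0589
finger_force: 44.7
clock: 17.45
position: [0.5022, 0.0498, 0.0495]
tool_rot: [-3.139, -0.002, -3.012]
force: [-3.9, -9.0, 3.1]
grip_width: 0.0585
finger_force: 45.1
clock: 17.82
position: [0.5029, 0.0517, 0.0495]
tool_rot: [3.141, 0.0, -3.011]
force: [0.8, -0.9, 0.2]
grip_width: 0.0767
finger_force: 0.0
[0.5014 0.0506 0.0477] (88.17269134521484, 61.08589553833008) yaw 7.5451546020073605 [-0.0011  0.0007  1.    ]
```

View pics/w5.png

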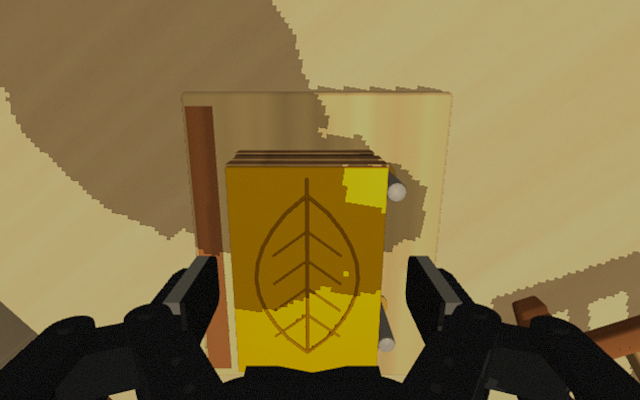

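Yellow is flush too, pins at (397,190), (387,343) touching. Now the weight.

```bash
python3 -m inch '[[0,0,-0.1,0,0,0,0.9],[0,0,-0.3,0,0,0,0.9],[-0.1,0,-0.5,0,0,-0.02,0.9],[-0.3,0,-0.6,0,0,-0.05,1],[-0.5,0,-0.6,0,0,-0.1,1],[-0.6,0,-0.6,0,0,-0.13,1],[-0.6,0,-0.6,0,0,-0.13,1],[-0.6,0,-0.6,0,0,-0.13,1]]';python3 - <<'E'
from wm import *
s=bot.observe();print(s["qpos"])
f=bot.grab_frame("wrist");np.savez("pics/w6.npz",**f);cv2.imwrite("pics/w6.png",f["img"][:,:,::-1])
W=cloud(f).reshape(-1,3);
for lo,hi in((.018,.028),(.041,.05)):
    k=W[(W[:,2]>lo)&(W[:,2]<hi)&(np.hypot(W[:,0]-.68,W[:,1]-.057)<.055)]
    if len(k)<9: continue
    r=cv2.minAreaRect((k[:,:2]*1000).astype(np.float32));print(np.median(k[:,2]),len(k),r)
R,B=tool(-4.5);print(row(s,[.6796,.057,.1],R))
E
```

```text
clock: 18.88
position: [0.6211, 0.0672, 0.1692]
tool_rot: [3.141, -0.001, -2.807]
force: [0.4, 0.4, -0.1]
grip_width: 0.085
finger_force: 0.0
[ 0.2787  0.7118 -0.7456  1.6439  0.5511  1.0083  1.2568]
0.019812208630021838 4568 ((680.5732421875, 55.9293212890625), (55.653656005859375, 81.58000946044922), 85.53594970703125)
0.04544435260962484 1139 ((680.4354248046875, 55.96591567993164), (14.083298683166504, 51.915565490722656), 85.61681365966797)
[-0.2598, -0.1444, 0.346, 0.0, -0.0006, 0.2631]
```

View pics/w6.png

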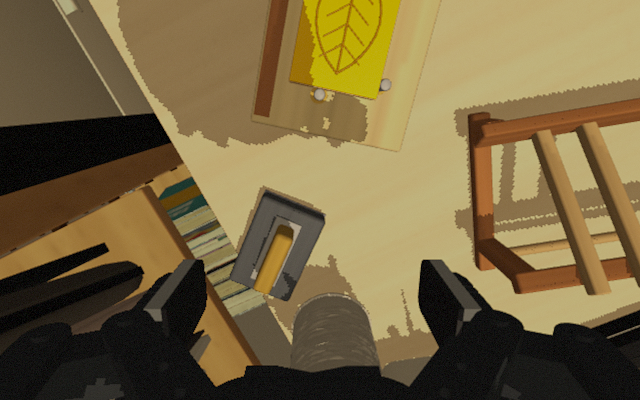

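Weight at (278,245), brass handle (272,258), a cup beyond it at (335,330), shelf at left. Check clearance to the surroundings.

```bash
python3 - <<'E'
from wm import *
B=tool(-4.4)[1]
for n in("w6","top0","side0"):
    f=dict(np.load(f"pics/{n}.npz"));W=cloud(f).reshape(-1,3);L=(W-[.6805,.056,0])@B
    if n=="w6":
        s=bot.observe();R0=Ro.from_euler('xyz',s["tool_rot"]).as_matrix();t=(W-s["position"])@R0;L=L[t[:,2]>.02]
    for lo,hi in((.03,.08),(.08,.12),(.12,.2),(.2,.35)):
        k=L[(L[:,2]>lo)&(L[:,2]<hi)&(abs(L[:,0])<.13)&(abs(L[:,1])<.13)&(np.hypot(L[:,0],L[:,1])>.035)]
        if len(k)>5:
            d=np.hypot(k[:,0],k[:,1]);i=d.argsort()[:3];print(n,lo,len(k),"nearest",k[i[2]],"min|max",k.min(0),k.max(0))
E
```

```text
w6 0.03 7634 nearest [0.0365 0.0511 0.063 ] min|max [-0.13 -0.13  0.03] [0.1201 0.1089 0.08  ]
w6 0.08 6744 nearest [0.0361 0.0514 0.0897] min|max [-0.0619 -0.13    0.08  ] [0.0796 0.0908 0.12  ]
w6 0.12 5664 nearest [ 0.0741 -0.061   0.1286] min|max [-0.0622 -0.13    0.12  ] [ 0.0755 -0.0593  0.1494]
top0 0.03 1202 nearest [0.037  0.0516 0.0533] min|max [-0.1297 -0.13    0.03  ] [0.1298 0.1162 0.08  ]
top0 0.08 1079 nearest [0.0402 0.0481 0.1063] min|max [-0.063  -0.1297  0.08  ] [0.1298 0.1166 0.12  ]
top0 0.12 1852 nearest [0.037  0.0483 0.1537] min|max [-0.0633 -0.13    0.12  ] [0.1299 0.1189 0.2   ]
top0 0.2 2426 nearest [ 0.0537 -0.0788  0.2251] min|max [-0.0632 -0.13    0.2   ] [ 0.1295 -0.0721  0.3499]
side0 0.03 119 nearest [0.0239 0.0755 0.054 ] min|max [-0.1294 -0.1299  0.0307] [0.0517 0.0879 0.0799]
side0 0.08 62 nearest [0.0238 0.0744 0.1026] min|max [ 0.0228 -0.1299  0.08  ] [0.0434 0.096  0.119 ]
side0 0.12 66 nearest [0.0256 0.0842 0.1325] min|max [0.0199 0.0831 0.1218] [0.0271 0.0923 0.1771]
side0 0.2 926 nearest [ 0.0526 -0.0834  0.2405] min|max [-0.062  -0.13    0.2295] [ 0.109  -0.0832  0.2629]
```

```bash
python3 - <<'E'
from wm import *
s=bot.observe();R,B=tool(-4.4);print(row(s,np.array([.6805,.056,.13])+B@[-.009,0,0],R))
E
```

```text
[-0.2211, -0.1319, 0.1969, -0.0001, -0.0005, 0.262]
```

```bash
python3 -m inch '[[-0.04,-0.03,0.02,0,0,0.08,0.7],[-0.12,-0.07,0.06,0,0,0.16,0.5],[-0.19,-0.11,0.13,0,0,0.23,0.4],[-0.221,-0.132,0.197,0,0,0.262,0.4],[-0.221,-0.132,0.197,0,0,0.262,0.4],[-0.221,-0.132,0.197,0,0,0.262,0.4],[-0.221,-0.132,0.197,0,0,0.262,0.4]]'; python3 - <<'E'
from wm import *
s=bot.observe();R,B=tool(-4.4);print(s["qpos"],row(s,np.array([.6805,.056,.041])+B@[-.009,0,0],R))
E
```

```text
clock: 19.8
position: [0.6721, 0.0568, 0.1308]
tool_rot: [3.142, 0.0, 3.066]
force: [-0.2, 0.0, -0.1]
grip_width: 0.0343
finger_force: 0.0
[ 0.2012  0.7971 -0.614   1.5286  0.5184  0.9824  0.9322] [0.003, -0.0009, 0.4489, 0.0001, 0.0003, 0.0007]
```

```bash
python3 -m inch '[[0.003,0,0.08,0,0,0,0.4],[0.003,0,0.18,0,0,0,0.4],[0.003,0,0.27,0,0,0,0.4],[0.003,0,0.33,0,0,0,0.4],[0.003,0,0.36,0,0,0,0.4]]'; python3 -m inch '[[0,0,0.03,0,0,0,0.4],[0,0,0.06,0,0,0,0.4],[0,0,0.085,0,0,0,0.4],[0,0,0.085,0,0,0,0.4]]'
```

```text
clock: 20.42
position: [0.6713, 0.0569, 0.0569]
tool_rot: [-3.142, -0.001, 3.065]
force: [-0.1, -0.0, -0.5]
grip_width: 0.034
finger_force: 0.0
clock: 20.92
position: [0.6714, 0.0568, 0.0407]
tool_rot: [-3.141, -0.001, 3.065]
force: [0.3, 0.1, 0.2]
grip_width: 0.0341
finger_force: 0.0
```

```bash
python3 -m inch '[[0,0,0,0,0,0,0.2],[0,0,0,0,0,0,0.05],[0,0,0,0,0,0,0.05],[0,0,0,0,0,0,0.05]]' 90; python3 -m inch '[[0,0,-0.03,0,0,0,0.05],[0,0,-0.1,0,0,0,0.05],[0,0,-0.2,0,0,0,0.05],[0,0,-0.32,0,0,0,0.05],[0,0,-0.4,0,0,0,0.05],[0,0,-0.4,0,0,0,0.05],[0,0,-0.4,0,0,0,0.05]]'; python3 - <<'E'
from wm import *
s=bot.observe();P=s["position"];R0=Ro.from_euler('xyz',s["tool_rot"]).as_matrix()
f=bot.grab_frame("wrist");np.savez("pics/w7.npz",**f);cv2.imwrite("pics/w7.png",f["img"][:,:,::-1])
L=(cloud(f)-P)@R0;k=L.reshape(-1,3)
k=k[(abs(k[:,1])<.035)&(abs(k[:,0])<.06)];
for lo,hi in((-.012,.002),(.015,.03)):
    q=k[(k[:,2]>lo)&(k[:,2]<hi)];print(len(q),np.median(q[:,2]),cv2.minAreaRect((q[:,:2]*1e3).astype(np.float32)),q.min(0),q.max(0))
R,B=tool(7.5);print(row(s,np.array([.5016,.050,.135])+B@[-.009,0,0],R))
E
```

```text
clock: 21.42
position: [0.6717, 0.0567, 0.0415]
tool_rot: [-3.141, 0.0, 3.065]
force: [-2.2, -0.8, 5.6]
grip_width: 0.0123
finger_force: 89.0
clock: 22.3
position: [0.6712, 0.0566, 0.1205]
tool_rot: [-3.141, -0.001, 3.065]
force: [0.8, -0.2, -5.9]
grip_width: 0.0122
finger_force: 88.2
5298 -0.0040321580331962705 ((-7.529323577880859, 4.762687683105469), (37.56157684326172, 51.754608154296875), 71.3490219116211) [-0.0349 -0.0197 -0.012 ] [0.017  0.0199 0.002 ]
8215 0.021925567739989636 ((-9.240354537963867, 0.12237358093261719), (56.186466217041016, 82.37876892089844), 89.96681213378906) [-0.0504 -0.028   0.0151] [0.032  0.0282 0.03  ]
[0.8872, -0.107, -0.0717, -0.0002, -0.0007, -0.1321]
```

View pics/w7.png

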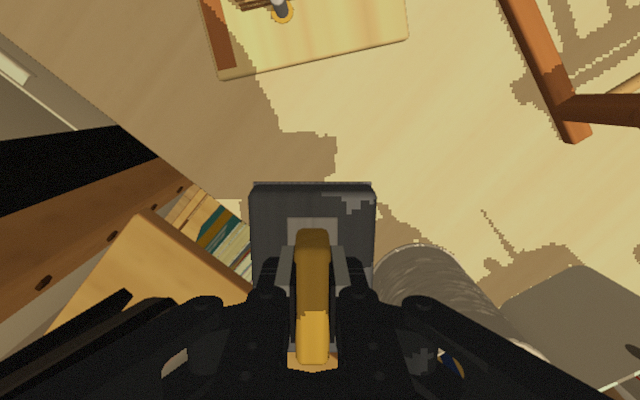

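Weight held level on its rib (plate 250–375, 185–), 9 mm off centre as intended. Carry it over the pile.

```bash
python3 -m inch '[[0.1,-0.01,-0.03,0,0,-0.01,0.05],[0.25,-0.03,-0.07,0,0,-0.03,0.05],[0.45,-0.05,-0.07,0,0,-0.06,0.05],[0.65,-0.08,-0.07,0,0,-0.09,0.05],[0.8,-0.1,-0.0717,0,0,-0.12,0.05],[0.887,-0.107,-0.0717,0,0,-0.132,0.05],[0.887,-0.107,-0.0717,0,0,-0.132,0.05],[0.887,-0.107,-0.0717,0,0,-0.132,0.05],[0.887,-0.107,-0.0717,0,0,-0.132,0.05]]'; python3 - <<'E'
from wm import *
s=bot.observe();R,B=tool(7.5);print(row(s,np.array([.5016,.050,.093])+B@[-.0092,0,0],R))
E
```

```text
clock: 23.48
position: [0.4935, 0.0491, 0.1352]
tool_rot: [3.141, -0.0, -3.011]
force: [0.1, -0.1, -5.8]
grip_width: 0.0119
finger_force: 88.2
[0.0052, -0.001, 0.2111, 0.0002, -0.0002, -0.0003]
```

```bash
python3 -m inch '[[0.005,-0.001,0.06,0,0,0,0.05],[0.005,-0.001,0.12,0,0,0,0.05],[0.005,-0.001,0.17,0,0,0,0.05],[0.005,-0.001,0.2,0,0,0,0.05],[0.005,-0.001,0.211,0,0,0,0.05],[0.005,-0.001,0.211,0,0,0,0.05]]'; python3 - <<'E'
from wm import *
s=bot.observe();R,B=tool(7.5);print(row(s,np.array([.5016,.050,.090])+B@[-.0092,0,0],R))
E
python3 -m inch '[[0,0,0.005,0,0,0,0.05],[0,0,0.01,0,0,0,0.05],[0,0,0.01,0,0,0,0.05]]'
```

```text
clock: 24.22
position: [0.4921, 0.0488, 0.0932]
tool_rot: [3.142, -0.0, -3.011]
force: [-0.1, -0.7, -4.5]
grip_width: 0.0121
finger_force: 88.4
[-0.0018, -0.0001, 0.0162, 0.0, -0.0001, 0.0001]
clock: 24.6
position: [0.4921, 0.0486, 0.0912]
tool_rot: [-3.142, -0.0, -3.011]
force: [-0.8, 0.6, -5.3]
grip_width: 0.0118
finger_force: 88.4
```

```bash
python3 -m inch '[[-0.002,0,0.003,0,0,0,0.05],[-0.002,0,0.006,0,0,0,0.05],[-0.002,0,0.006,0,0,0,0.05]]'
```

```text
clock: 24.98
position: [0.4924, 0.0488, 0.09]
tool_rot: [3.142, -0.0, -3.011]
force: [0.1, 1.0, -5.5]
grip_width: 0.0122
finger_force: 88.4
```

```bash
python3 -m inch '[[0,0,0.003,0,0,0,0.05],[0,0,0.005,0,0,0,0.05],[0,0,0.005,0,0,0,0.05]]'
```

```text
clock: 25.35
position: [0.4925, 0.0487, 0.0894]
tool_rot: [-3.141, -0.0, -3.011]
force: [-3.9, -1.2, 7.3]
grip_width: 0.012
finger_force: 90.2
```

```bash
python3 -m inch '[[0,0,-0.0015,0,0,0,0.05],[0,0,-0.0015,0,0,0,0.12],[0,0,-0.0015,0,0,0,0.25],[0,0,-0.0015,0,0,0,0.4],[0,0,-0.0015,0,0,0,0.4]]' 20;  python3 -m inch '[[0,0,-0.05,0,0,0,0.4],[0,0,-0.15,0,0,0,0.4],[0,0,-0.3,0,0,0,0.4],[0,0,-0.45,0,0,0,0.4],[0.1,0,-0.55,0,0,0,0.4],[0.2,0,-0.6,0,0,0,0.4],[0.2,0,-0.6,0,0,0,0.4],[0.2,0,-0.6,0,0,0,0.4]]'; python3 - <<'E'
from wm import *
f=bot.grab_frame("wrist");np.savez("pics/w8.npz",**f)
t=bot.grab_frame("top");np.savez("pics/top1.npz",**t)
a=cv2.resize(f["img"],(640,400));b=cv2.resize(t["img"][110:315,230:450],(640,596))
cv2.imwrite("pics/fin.png",np.hstack([cv2.resize(a,(400,250)),cv2.resize(b,(268,250))])[:,:,::-1])
W=cloud(f).reshape(-1,3)
for n,lo,hi in(("plate",.062,.073),("handle",.088,.098)):
    k=W[(W[:,2]>lo)&(W[:,2]<hi)&(np.hypot(W[:,0]-.5,W[:,1]-.05)<.06)];print(n,len(k),np.median(k[:,2]),cv2.minAreaRect((k[:,:2]*1e3).astype(np.float32)))
W=cloud(t)[270:312,316:360].reshape(-1,3)
k=W[(W[:,2]>.05)&(W[:,2]<.07)];print("bottle",cv2.minAreaRect((k[:,:2]*1e3).astype(np.float32)))
print(bot.observe()["force"])
E
```

```text
clock: 25.98
position: [0.4926, 0.0488, 0.0893]
tool_rot: [3.141, -0.0, -3.011]
force: [0.4, -0.3, 0.5]
grip_width: 0.0343
finger_force: 0.0
clock: 26.98
position: [0.4533, 0.0435, 0.2095]
tool_rot: [-3.142, 0.0, -3.011]
force: [0.4, 0.1, -0.7]
grip_width: 0.0342
finger_force: 0.0
plate 5180 0.06776878838685141 ((501.3952941894531, 50.15116882324219), (82.46649169921875, 56.099884033203125), 7.574017524719238)
handle 1197 0.09348381703612269 ((501.35040283203125, 50.00603103637695), (51.69538497924805, 13.935844421386719), 7.200397491455078)
bottle ((351.9440612792969, 204.16978454589844), (30.26791000366211, 30.495508193969727), 0.6607070565223694)
[-0.3316  0.3154  0.9282]
```

View pics/fin.png

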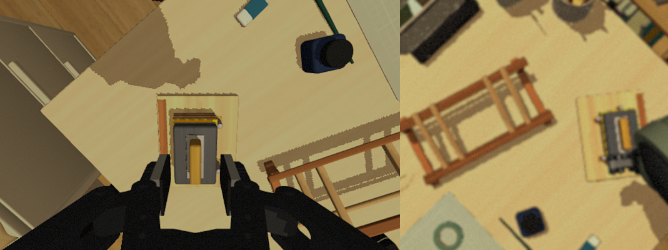

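The picture shows the weight sitting centred on the pile (195,150), the rack empty and the bottle unmoved. Measured, the weight is at (501.4, 50.1) mm with a yaw of 7.5°, level, with its underside at 48 mm. Handing in.

```bash
python3 -c "
from workcell import bot
print(bot.job_done())"
```

```text
the job is handed in; nothing more can be done
None
```

The job is handed in: red and then yellow lie lino up on the black block against the pins, the weight rests centred and lengthwise on the pile, and the ink bottle is unmoved, all in about 27 s of robot time.

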